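# Eject the bench pin and hold it level over the vise

### The job

The bench pin's notch is to be re-sawn: push the pin out of its holder with the spring ejector at the holder's back, not by pulling on it, and let the ejector spring back. Then take the loose pin by its balance point, which lies in its heavy steel head, lift it level, and hold it level about 4 cm above the open bench vise, the middle of its wooden part over the middle of the gap and its length running along the jaws, without knocking the vise. Finish while still holding it there, quite still, as I have yet to set the jaws; never let the pin tip or drop, and leave the hammer, the jar and the soldering block where they are.

Things in the scene. Friction and masses are not known exactly. Their poses are not given: they have to be found in the camera images.
- holder: Grey cast bench-pin holder bolted to the bench: block 62 mm long (x), 62 wide, 80 high, on a foot plate 125 x 96 x 10 mm. Origin on the bench surface below the middle of the block's front face; x points forward, the way the pin points and is pushed out, z up. In the front face a socket, closed above, holds the pin's tongue. The ejector's round button sticks out at the back.
- socket (a point): Lower middle of the socket's mouth, on the holder's front face, 50 mm above the bench. At this level a ledge 26 mm wide (narrower than the pin) runs 72 mm forward from the face; the pin's steel head lies on it before and after it is pushed out and does not fall off. Socket 37 mm wide, 14 high, 24 deep. Axes as the holder's.
- ejector_face (a point): Centre of the rear face of the ejector's round steel button: 28 mm diameter, 9 thick, on a 10 mm rod with a coil spring, 61 mm above the bench, 105 mm behind the holder's front face and 43 mm behind the back of its block. Moves with the ejector; it is pressed forward, along the holder's +x. Axes as the holder's.
- ejector (a joint): Travel of the ejector in m: 0 sprung out, 0.028 fully home (rigid stop). The spring takes about 5 N at first, 9 N at the end, a few N more to move the pin, and returns the button when let go. The rod pushes the tongue after the first 1 to 2 mm: a full stroke leaves the pin about 27 mm forward, its 22 mm tongue clear of the socket.
- pin: Loose bench pin, 172 x 50 mm, about 0.44 kg: steel tongue (x -22 to 0 mm; 34 wide, 12 thick; in the socket at first), steel head (0 to 36; 50 wide, 22 thick, parallel sides), hardwood wedge (36 to 150; 50 wide, V notch at the tip). Origin at the shoulder of tongue and head, mid-width, level of the head's underside; x to the notched tip, z up. Balances at x 21, z 11 mm, within the head.
- pin_wood (a point): Middle of the pin's wooden wedge: 93 mm from the pin's origin towards the tip, mid-width, at the level of the head's underside. The wedge is flat on top (level with the head's top), 20 mm thick at the head and 8 mm at the tip. Axes as the pin's.
- vise: Dark steel bench vise bolted to the bench, its jaws open 64 mm. Jaws 60 mm long, tops 90 mm above the bench; a flat anvil behind the fixed jaw is 95 mm high. Origin on the bench surface below the middle of the gap; x runs along the jaws, y across the gap from the moving jaw (screw and cross handle, reaching to y -99 mm) to the fixed jaw (body to y 88 mm), z up.
- vise_jaws (a point): Middle of the gap between the jaws, at the level of the jaw tops, 90 mm above the bench. Axes as the vise's.
- hammer: Small hammer, 230 mm, lying beyond the work; bystander. Origin under its middle.
- jar: Glass jar with white lid, 56 mm diameter, 75 mm high; bystander. Origin under its centre.
- solder_block: Grey soldering block on a black tray, 95 x 130 mm, 44 mm high; bystander. Origin under its centre.
Things that resemble listed ones, but are neither listed nor needed, are in the scene too. Leave any green, orange or turquoise look-alike of the holder alone.

How it is judged (in metres and radians):
On the way, in this order (a step that is already met when the one before it is completed fails the run):
1. the ejector is pressed home and has pushed the pin's tongue clear of the socket, the fingers not touching the pin (value of joint ejector above 0.025 m and x of pin in the frame of socket above 0.023 m and contact force between the fingers and pin below 0.5 N), for 0.1 s.
2. the ejector has sprung back and the pin is lifted 3 cm off the ledge, level, held at its balance point (value of joint ejector below 0.003 m and z of pin in the frame of socket above 0.03 m and angle between pin's own z axis and vertical below 0.12 rad and contact force between the fingers and pin above 2 N and x of the grasp point in the frame of pin between 0.007 and 0.035 m), for 0.2 s.
At the end, for the whole second after the job is handed in: Fingers alone hold the pin within 14 mm of its balance point, still, level within 5 degrees, its underside 20 to 65 mm above the jaw tops, middle of the wood within 18 mm of the gap's middle, along the jaws within 8 degrees (tip either way), the vise untouched, the ejector sprung back (value of joint ejector below 0.003 m and contact force between the fingers and pin above 2 N and x of the grasp point in the frame of pin between 0.007 and 0.035 m and angle between pin's own z axis and vertical below 0.09 rad and horizontal distance between pin_wood and vise_jaws below 0.018 m and angle between the x axis of pin and the x axis of vise, either way round below 0.14 rad and z of pin_wood in the frame of vise_jaws between 0.02 and 0.065 m and contact force between pin and vise below 0.2 N and contact force between pin and holder below 0.2 N and contact force between each of the arm, the fingers and vise below 0.5 N and linear speed of pin below 0.02 m/s and angular speed of pin below 0.15 rad/s); the arm keeps its last pose, push and grip.
It fails at once if the pin is taken hold of while its tongue is still in the socket (contact force between the fingers and pin above 1.5 N and distance between pin and socket below 0.02 m).
It fails at once if the pin tips by more than 20 degrees or is dropped (angle between pin's own z axis and vertical above 0.35 rad or height (world z) of pin below 0.035 m).
It fails at once if the pin or the robot knocks the vise (contact force between pin and vise above 2 N or contact force between any of the arm, the fingers and vise above 4 N).
It fails at once if the hammer, jar or soldering block is moved more than 3 cm (distance of any of hammer, jar, solder_block from where it was at the start of the episode above 0.03 m).
It also fails if it takes over 48 s, if anything falls off the work surface, if the arm or the gripper's body presses on something with over 40 N, if the wrist force passes 120 N, or if a joint passes its speed limit or range.

### The arm

A 7-joint arm with a two-finger parallel gripper is mounted at the origin on the work surface. World frame = base frame: x ahead of the robot, y to its left, z up, the work surface at z = 0. Lengths are in mm, angles in rad, forces in N, time in s.
With the tool pointing down it reaches from about 350 to 900 mm from the base axis. Payload 7.2 kg.
Tool frame: the origin (TCP) lies at the very end of the fingers, on their centre line; the grasp point (between the pads) lies 19 mm behind it; z points along the fingers, y is the line along which they close (so a half turn about z gives the same grasp; the last joint's range is limited). The gripper opens to 85 mm and grips with 20 to 120 N. Pads are 22 mm wide; open, the fingers measure 114 mm over their backs; the gripper's body (76 mm by 85 mm) begins 54 mm behind the grasp point. The pads swing forward as they close: fully open they stand 13 mm farther back than shut.
Start: joints at [-1.395, 0.411, -0.013, 1.596, 0.006, 1.134, -0.082], TCP at [150.879, 606.518, 231.297] pointing down, gripper open.
Joint ranges: [-2.95, 2.95], [-0.29, 1.99], [-1.47, 1.44], [0.14, 2.54], [-1.03, 4.17], [0.13, 1.85], [-2.86, 2.86]. Speed limits (rad/s): [2.39, 2.39, 3.01, 3.01, 3.14, 3.14, 3.14].

### API

Orientations are given as a unit quaternion [x, y, z, w].
In Python, from workcell import sensors, optics, order, search_frame gives the robot as it stands.
- The arm moves only by the tool send_rows, never from a script. Its argument "rows" is a list of rows, each an object of numbers: "tx", "ty", "tz": the shift along the tool's x, y, z normalised to -1 to 1, where 1 is 0.4 m; "wx", "wy", "wz": the turn, a rotation vector about the tool's x, y, z normalised to -1 to 1, where 1 is pi rad; "jaw": the closure, from -1 (fully open) to 1 (shut). In form: [{"tx": .., "ty": .., "tz": .., "wx": .., "wy": .., "wz": .., "jaw": ..}, ...]. A call has exactly 8 rows; each row is the pose to reach, as a shift and turn from the pose commanded when the call began, along the tool's axes at that moment, turning the shorter way round; what a row does not reach only later rows make up. A row lasts 1/8 s, in which the tool goes at most 62.5 mm and 10.7 degrees, less where a joint would pass 70% of its speed; a pose out of reach is approached as far as the arm can. A call with a number of a shift or a turn outside -1 to 1 is refused whole. A call with a gripper value outside its range is refused whole. The fingers move at their own pace and stop on an object; "force" is the grip in N (left out, the last holds). Time passes only in rows, so rows that repeat a pose let the fingers close, or fill a call up. It gives the time, the measured TCP pose, the force, the opening and the grip force at its end, in the units of the state.
- sensors.get_obs(): the state, without advancing time (a new reading comes with each control period).
- optics.snapshot(name): name is "scene" or "side" or "wrist"; returns a dict with "frame" (420x560x3 uint8, red, green, blue), "fx", "fy", "cx", "cy" (pixels), "R" (3x3) and "t" (3): a world point X has camera coordinates R X + t; the wrist camera has in their place "mount" (4x4, takes a point from camera to tool coordinates, whose origin is the TCP and whose axes are the flange's). Camera axes: x right, y down, z forward; pixel columns grow to the right and rows downward; lengths in mm; the calibration is good to about 2 mm. A picture is of the moment at which its call begins: read the wrist's pose just before it. There is no depth.
- order.hand_in(): hands the job in; it is judged then, once.
Trained networks look in a picture, given as the dict that the camera call returned (one of the last four; its "shot" number tells which), for a name from the list of things; names that differ only in an ending like _2 or _b are one class to them, and where a whole thing is asked for, a point or a joint stands for the part that bears it (a point fixed in the world has none). Each returns a list of dicts, best first, with "p" (0 to 1); they miss things now and then, are a little off and sometimes report something else, mostly with a low value. They report only what shows in the picture. A call takes as long as a camera call. They do not tell look-alikes from the thing itself.
- search_frame(thing, picture): "bbox" ([left, top, width, height] in pixels, round what is visible of it).
The state is a dict: "time_s": time; "joint_positions": joint angles; "qvel": joint speeds; "effort": joint torques, N m; "position": TCP position; "ee_rot": TCP orientation; "wrist_force": force on the tool from outside, world axes, zero at the start; "wrist_torque": the same for the moment, N m; "gripper_width": finger opening in mm; "finger_force": force on a finger pad.
Only numpy, scipy, OpenCV 4.12 (cv2) and the standard library are available. Lean on these libraries where they do the work, as an engineer would, in place of code of your own. Each camera call takes 0.05 s, during which the arm holds its last target. There are 200 camera calls.

## Working session

There is one attempt and no reset: what is moved stays moved. The work goes in short steps, Python scripts to look and compute and a tool call to move; the robot and the scene stay as the last step left them, time stands still between calls to the robot, and variables do not carry over. Pictures are saved under pics/ and viewed, at most 10 in all, crops included, and the job is handed in when it is done.

Besides the shell and the picture viewer there is one more tool, called after "Request:" in YAML: its name, and indented under it one key for each argument. send_rows: Moves the arm, as the interface text tells. Scaled input: -1 to 1 covers 0.4 m each way for a shift and pi rad each way for a turn. Its arguments: {"type":"object","properties":{"rows":{"type":"array","items":{"type":"object","properties":{"tx":{"type":"number","minimum":-1,"maximum":1},"ty":{"type":"number","minimum":-1,"maximum":1},"tz":{"type":"number","minimum":-1,"maximum":1},"wx":{"type":"number","minimum":-1,"maximum":1},"wy":{"type":"number","minimum":-1,"maximum":1},"wz":{"type":"number","minimum":-1,"maximum":1},"jaw":{"type":"number"}}}},"force":{"type":"number"}},"required":["rows"]}

```bash
mkdir -p pics; ls; cat > h.py <<'E'
import numpy as np, cv2, json
from workcell import sensors, optics, order, search_frame
from scipy.spatial.transform import Rotation as Ro
def save(p,n,scale=1,crop=None):
    f=p['frame'][:,:,::-1]
    if crop: l,t,w,h=crop; f=f[t:t+h,l:l+w]
    cv2.imwrite('pics/'+n,cv2.resize(f,None,fx=scale,fy=scale,interpolation=cv2.INTER_CUBIC))
def ray(p,uv):
    R=np.array(p['R']);t=np.array(p['t']);d=R.T@np.array([(uv[0]-p['cx'])/p['fx'],(uv[1]-p['cy'])/p['fy'],1]);return -R.T@t,d
def at_z(p,uv,z):
    c,d=ray(p,uv);return c+d*(z-c[2])/d[2]
def proj(p,X):
    c=np.array(p['R'])@np.array(X)+np.array(p['t']);return np.array([p['fx']*c[0]/c[2]+p['cx'],p['fy']*c[1]/c[2]+p['cy']])
E
python3 - <<'E'
from h import *
np.set_printoptions(precision=1,suppress=True)
o=sensors.get_obs();print(o['time_s'],o['position'],o['ee_rot'],o['gripper_width'])
ps={}
for n in('scene','side'):
    p=optics.snapshot(n);ps[n]=p;save(p,n+'0.png',1.4)
    print(n,ray(p,(p['cx'],p['cy'])))
    for k in('holder','ejector_face','pin','vise','hammer','jar','solder_block'):
        print(k,[(round(d['p'],2),np.round(d['bbox']).tolist()) for d in search_frame(k,p)][:5])
import pickle;pickle.dump(ps,open('ps0.pkl','wb'))
E
```

```text
pics
0.0 [150.8 606.  230.4] [ 0.1  1.  -0.  -0. ] 85.6984609027832
scene (array([1114.5,  199.7,  975.9]), array([-0.5, -0.2, -0.8]))
holder [(0.93, [198.0, 119.0, 53.0, 35.0]), (0.78, [203.0, 171.0, 53.0, 34.0]), (0.67, [244.0, 211.0, 64.0, 36.0]), (0.66, [116.0, 222.0, 64.0, 41.0])]
ejector_face [(0.75, [184.0, 249.0, 60.0, 48.0]), (0.57, [244.0, 125.0, 7.0, 3.0]), (0.5, [298.0, 220.0, 14.0, 7.0]), (0.41, [243.0, 178.0, 9.0, 5.0])]
pin [(0.77, [168.0, 173.0, 53.0, 18.0])]
vise [(0.85, [349.0, 207.0, 39.0, 63.0])]
hammer [(0.8, [313.0, 285.0, 91.0, 58.0])]
jar [(0.34, [167.0, 172.0, 53.0, 20.0])]
solder_block [(0.82, [181.0, 248.0, 64.0, 48.0])]
side (array([ 168.2, -698.8,  996.5]), array([ 0.3,  0.6, -0.8]))
holder [(0.79, [376.0, 229.0, 63.0, 66.0]), (0.71, [272.0, 241.0, 47.0, 63.0]), (0.7, [255.0, 178.0, 61.0, 56.0]), (0.62, [206.0, 313.0, 77.0, 62.0])]
ejector_face [(0.59, [256.0, 179.0, 13.0, 10.0]), (0.56, [380.0, 229.0, 13.0, 17.0]), (0.48, [207.0, 310.0, 17.0, 17.0])]
pin [(0.64, [299.0, 260.0, 63.0, 47.0])]
vise [(0.81, [190.0, 126.0, 64.0, 58.0])]
hammer [(0.62, [253.0, 108.0, 47.0, 52.0])]
jar [(0.7, [316.0, 154.0, 17.0, 28.0])]
solder_block [(0.39, [192.0, 125.0, 61.0, 55.0])]
```

View pics/scene0.png

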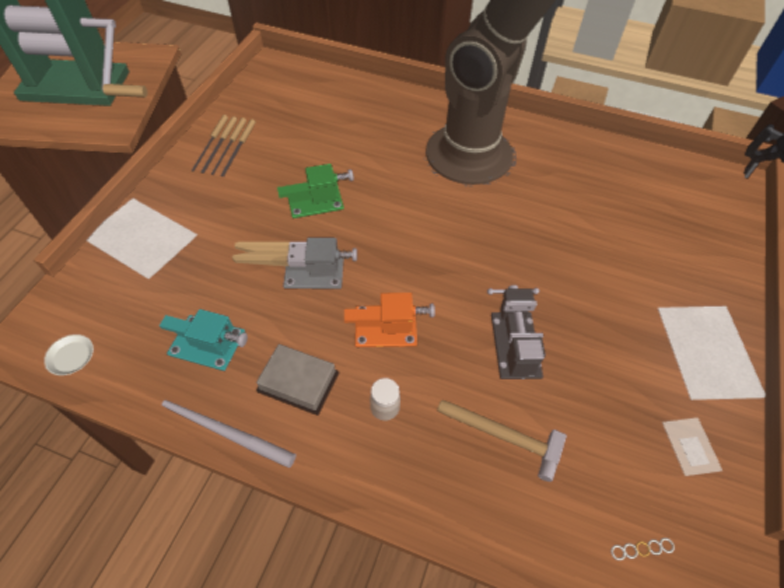

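View pics/side0.png

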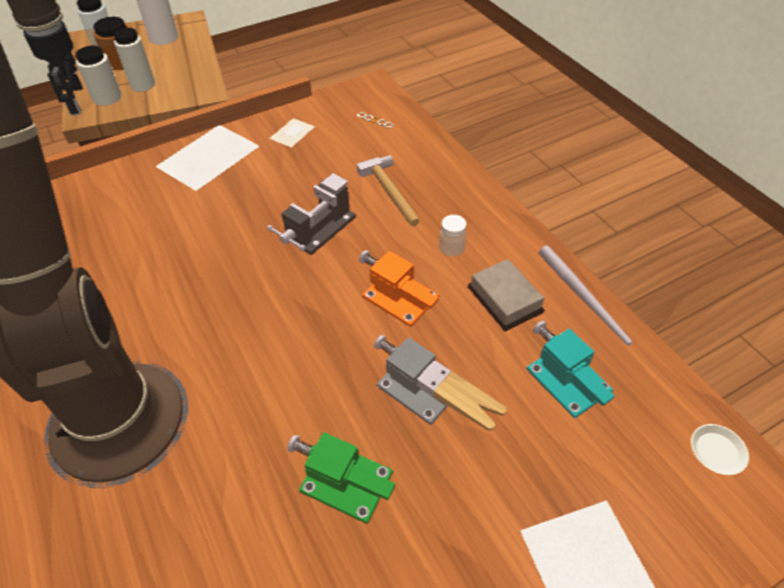

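The scene picture shows four candidate holders (full-res px). Green is at (225,137), grey at (228,188), orange at (275,228) and turquoise at (146,240). Only the grey one is cast grey and holds the wooden pin (tip at about (170,180), button at about (251,182)), so it fits the description. The vise is at (370,240). I'll confirm both in one enlarged crop and get rough positions.

```bash
python3 - <<'E'
from h import *
import pickle
np.set_printoptions(precision=1,suppress=True)
ps=pickle.load(open('ps0.pkl','rb'))
def c(p,l,t,w,h,s): return cv2.resize(p['frame'][t:t+h,l:l+w,::-1],None,fx=s,fy=s,interpolation=cv2.INTER_CUBIC)
a=c(ps['scene'],160,160,100,60,4);b=c(ps['side'],260,230,100,75,4)
d=c(ps['scene'],340,195,60,80,4)
e=c(ps['side'],185,120,75,62,4)
im=np.zeros((570,780,3),np.uint8)
im[:240,:400]=a;im[250:550,:400]=b;im[:320,420:660]=d;im[322:570,420:720]=e
cv2.imwrite('pics/crops.png',im)
s=ps['scene'];z=ps['side']
print('button',at_z(s,(253,182),61),at_z(z,(271,244),61))
print('tip',at_z(s,(168,180),72),at_z(z,(355,298),72))
print('vise',at_z(s,(371,233),60))
print(sensors.get_obs()['ee_rot'])
E
```

```text
button [ 461.8 -123.3   61. ] [ 461.5 -120.2   61. ]
tip [ 554.1 -352.4   72. ] [ 551.1 -352.2   72. ]
vise [505.1 243.8  60. ]
[0.1 1.  0.  0. ]
```

View pics/crops.png

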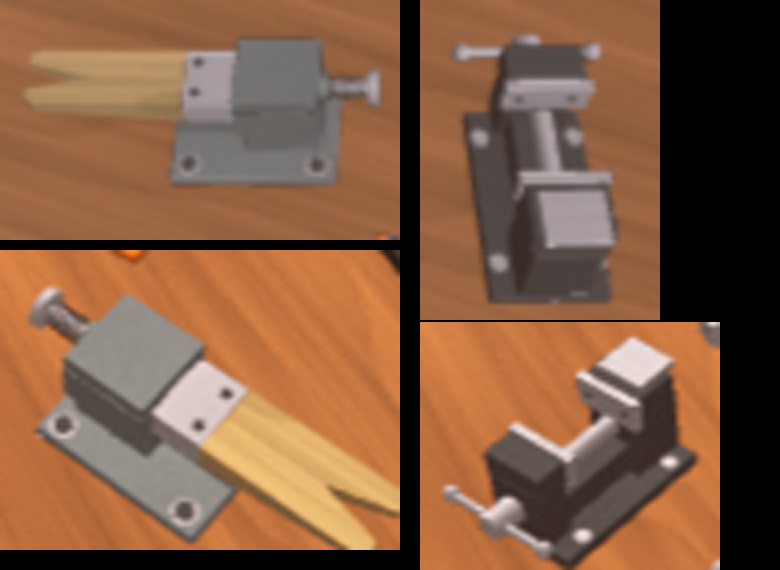

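The crop confirms it: the grey holder with the steel head and wooden pin is the one meant. The pin points to scene left, with the button at (253,182). The vise shows its moving jaw towards the robot and its fixed jaw and anvil away from it. Next I'll look from the wrist camera above the vise.

```bash
cat >> h.py <<'E'
def rel(target,Rt,o=None,base=None):
    """rows numbers to reach world target (mm) and tool rotation Rt"""
    o=o or sensors.get_obs(); R0=Ro.from_quat(o['ee_rot']); 
    d=R0.inv().apply(np.array(target)-np.array(o['position']))/400
    w=(R0.inv()*Rt).as_rotvec()/np.pi
    return np.round(d,4),np.round(w,4)
def down(yaw):
    """tool z down, tool x at heading yaw (rad)"""
    c,s=np.cos(yaw),np.sin(yaw); return Ro.from_matrix(np.array([[c,s,0],[s,-c,0],[0,0,-1]]))
def wcam(o,p):
    """wrist picture -> R,t form"""
    T=np.eye(4);T[:3,:3]=Ro.from_quat(o['ee_rot']).as_matrix();T[:3,3]=o['position']
    M=np.linalg.inv(T@np.array(p['mount']));p['R']=M[:3,:3];p['t']=M[:3,3];return p
E
python3 - <<'E'
from h import *
np.set_printoptions(precision=4,suppress=True)
o=sensors.get_obs();M=Ro.from_quat(o['ee_rot']).as_matrix();print(M)
p=optics.snapshot('wrist');print(p['mount'],p['fx'],p['cx'])
yaw=np.arctan2(M[1,0],M[0,0]);print(np.degrees(yaw))
for y in (yaw,np.radians(-68.4),np.radians(180-68.4)):
  print(rel((480,225,330),down(y)))
E
```

```text
[[-0.9704  0.2414  0.    ]
 [ 0.2414  0.9704  0.0001]
 [-0.      0.0001 -1.    ]]
[[  -0.001    -0.9553   -0.2958   75.5387]
 [   1.       -0.0008   -0.0007    0.1432]
 [   0.0004   -0.2958    0.9553 -142.9945]
 [   0.        0.        0.        1.    ]] 362.79885975347173 279.5562495866539
166.03076315507758
(array([-1.0287, -0.727 , -0.2468]), array([ 0., -0.,  0.]))
(array([-1.0287, -0.727 , -0.2468]), array([ 0.    ,  0.    , -0.6976]))
(array([-1.0287, -0.727 , -0.2468]), array([ 0.    , -0.    ,  0.3024]))
```

Request:
send_rows:
  rows:
    - {"tx": -0.99, "ty": -0.553, "tz": -0.25, "wz": 0.302, "jaw": -1}
    - {"tx": -0.99, "ty": -0.553, "tz": -0.25, "wz": 0.302, "jaw": -1}
    - {"tx": -0.99, "ty": -0.553, "tz": -0.25, "wz": 0.302, "jaw": -1}
    - {"tx": -0.99, "ty": -0.553, "tz": -0.25, "wz": 0.302, "jaw": -1}
    - {"tx": -0.99, "ty": -0.553, "tz": -0.25, "wz": 0.302, "jaw": -1}
    - {"tx": -0.99, "ty": -0.553, "tz": -0.25, "wz": 0.302, "jaw": -1}
    - {"tx": -0.99, "ty": -0.553, "tz": -0.25, "wz": 0.302, "jaw": -1}
    - {"tx": -0.99, "ty": -0.553, "tz": -0.25, "wz": 0.302, "jaw": -1}

```text
invalid input at $.rows[0]: expected keys tx, ty, tz, wx, wy, wz, jaw
```

```bash
python3 - <<'E'
from h import *
import pickle
np.set_printoptions(precision=3,suppress=True)
o=sensors.get_obs();print(o['time_s'],o['position'],np.max(np.abs(o['qvel'])),o['joint_positions'])
for i in range(20):
    if np.max(np.abs(o['qvel']))<0.02: break
    optics.snapshot('wrist');o=sensors.get_obs()
print(o['time_s'],o['position'])
p=wcam(o,optics.snapshot('wrist'));pickle.dump(p,open('wv.pkl','wb'));save(p,'wv.png',1.4)
print([(d['p'],d['bbox']) for d in search_frame('vise',p)])
print(rel((461,-30,330),down(np.radians(111.6))))
E
```

```text
0.85 [150.86  606.523 231.308] 0.002112074727229453 [-1.395  0.411 -0.013  1.596  0.006  1.134 -0.082]
0.85 [150.86  606.523 231.308]
[]
(array([-1.137, -1.357, -0.247]), array([ 0.   , -0.   ,  0.302]))
```

View pics/wv.png

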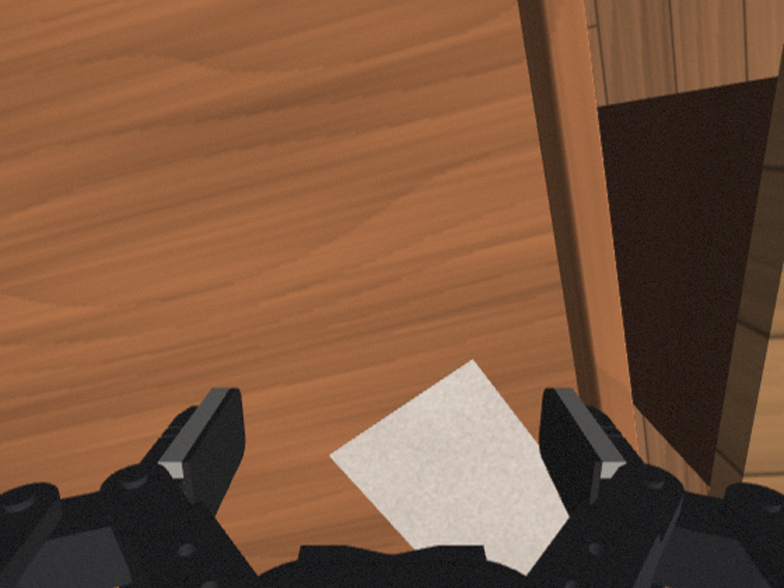

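Request:
send_rows:
  rows:
    - {"tx": -0.99, "ty": -0.66, "tz": -0.3, "wx": 0, "wy": 0, "wz": 0.302, "jaw": -1}
    - {"tx": -0.99, "ty": -0.66, "tz": -0.3, "wx": 0, "wy": 0, "wz": 0.302, "jaw": -1}
    - {"tx": -0.99, "ty": -0.66, "tz": -0.3, "wx": 0, "wy": 0, "wz": 0.302, "jaw": -1}
    - {"tx": -0.99, "ty": -0.66, "tz": -0.3, "wx": 0, "wy": 0, "wz": 0.302, "jaw": -1}
    - {"tx": -0.99, "ty": -0.66, "tz": -0.3, "wx": 0, "wy": 0, "wz": 0.302, "jaw": -1}
    - {"tx": -0.99, "ty": -0.66, "tz": -0.3, "wx": 0, "wy": 0, "wz": 0.302, "jaw": -1}
    - {"tx": -0.99, "ty": -0.66, "tz": -0.3, "wx": 0, "wy": 0, "wz": 0.302, "jaw": -1}
    - {"tx": -0.99, "ty": -0.66, "tz": -0.3, "wx": 0, "wy": 0, "wz": 0.302, "jaw": -1}

```text
time_s: 1.95
position: [472.8, 252.7, 352.3]
ee_rot: [0.562, 0.827, 0.001, 0.0]
wrist_force: [1.5, -0.1, -0.9]
gripper_width: 85.5
finger_force: 0.0
```

```bash
python3 - <<'E'
from h import *
np.set_printoptions(precision=4,suppress=True)
o=sensors.get_obs();print(o['time_s'],o['position'],Ro.from_quat(o['ee_rot']).as_matrix()[:,0],o['joint_positions'])
print(rel((505,244,350),down(np.radians(111.6))))
E
```

```text
1.95 [472.8435 252.6656 352.3038] [-0.3683  0.9297  0.0003] [-0.9216  0.1731  0.4032  1.6532 -0.0698  1.3282 -0.1298]
(array([-0.0498,  0.0668,  0.0058]), array([ 0.0004, -0.0001,  0.0001]))
```

```bash
cat >> h.py <<'E'
def settle():
    o=sensors.get_obs()
    for i in range(20):
        if np.max(np.abs(o['qvel']))<0.01: break
        optics.snapshot('side');o=sensors.get_obs()
    return o
E
python3 - <<'E'
from h import *
import pickle
np.set_printoptions(precision=3,suppress=True)
o=settle();print(o['time_s'],o['position'],np.max(np.abs(o['qvel'])))
p=wcam(o,optics.snapshot('wrist'));pickle.dump(p,open('wv.pkl','wb'));save(p,'wv2.png',1.4)
print([(d['p'],d['bbox']) for d in search_frame('vise',p)])
# holder: head centre about 
yaw=np.radians(111.6)
print(rel((497,-215,330),down(yaw)))
E
```

```text
2.3 [470.427 255.961 350.875] 0.008095567088344257
[(0.95, [221.7, 140.8, 161.3, 82.5])]
(array([-1.117, -0.376,  0.052]), array([-0.   , -0.   ,  0.001]))
```

View pics/wv2.png

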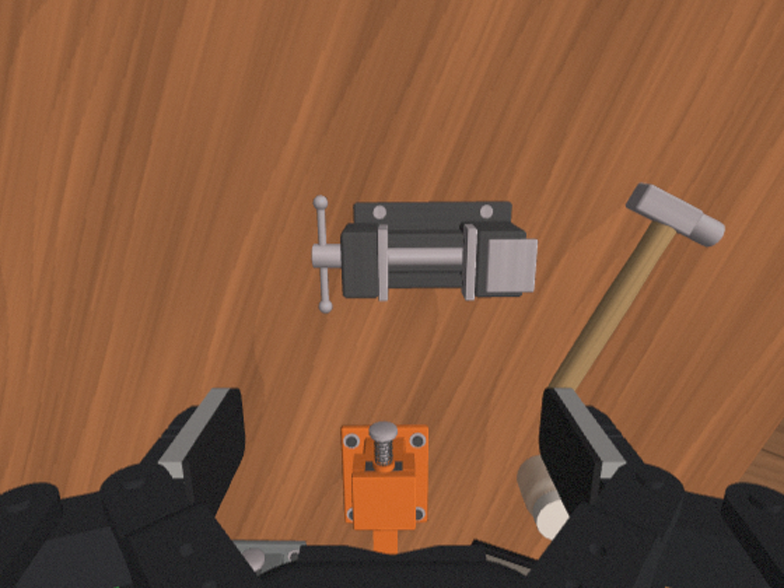

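The wrist picture (view px) shows the vise plates. The moving jaw's inner edge is at x≈388 (rows 226–299) and the fixed jaw's at x≈464. The hammer is to the right, and the orange look-alike is below.

```bash
python3 - <<'E'
from h import *
import pickle
np.set_printoptions(precision=1,suppress=True)
p=pickle.load(open('wv.pkl','rb'))
q=[(388,226),(388,299),(464,225),(464,299)]
X=[at_z(p,np.array(u)/1.4,90) for u in q];print(np.array(X))
print('len',np.linalg.norm(X[0]-X[1]),np.linalg.norm(X[2]-X[3]),'gap',np.linalg.norm((X[0]+X[1]-X[2]-X[3])/2),'centre',np.mean(X,0))
for a,b in((0,1),(2,3)):
  d=X[b]-X[a];print(np.degrees(np.arctan2(d[1],d[0])))
d=X[2]+X[3]-X[0]-X[1];print('y head',np.degrees(np.arctan2(d[1],d[0])))
ps=pickle.load(open('ps0.pkl','rb'))
# check scene view: centre projected, in crop coords
for n,off,cx in(('scene',(340,195),(420,0)),('side',(185,120),(420,322))):
  print(n,(proj(ps[n],np.mean(X,0))-off)*4+cx)
E
```

```text
[[463.7 264.7  90. ]
 [486.2 208.1  90. ]
 [519.7 287.9  90. ]
 [545.  231.5  90. ]]
len 60.97576176391 61.82160313806679 gap 61.931530415001774 centre [503.6 248.1  90. ]
-68.36649420469635
-65.833875921389
y head 22.127154746618565
scene [560.1 128.9]
side [571.8 416.3]
```

Request:
send_rows:
  rows:
    - {"tx": -1, "ty": -0.376, "tz": 0, "wx": 0, "wy": 0, "wz": 0, "jaw": -1}
    - {"tx": -1, "ty": -0.376, "tz": 0, "wx": 0, "wy": 0, "wz": 0, "jaw": -1}
    - {"tx": -1, "ty": -0.376, "tz": 0, "wx": 0, "wy": 0, "wz": 0, "jaw": -1}
    - {"tx": -1, "ty": -0.376, "tz": 0, "wx": 0, "wy": 0, "wz": 0, "jaw": -1}
    - {"tx": -1, "ty": -0.376, "tz": 0, "wx": 0, "wy": 0, "wz": 0, "jaw": -1}
    - {"tx": -1, "ty": -0.376, "tz": 0, "wx": 0, "wy": 0, "wz": 0, "jaw": -1}
    - {"tx": -1, "ty": -0.376, "tz": 0, "wx": 0, "wy": 0, "wz": 0, "jaw": -1}
    - {"tx": -1, "ty": -0.376, "tz": 0, "wx": 0, "wy": 0, "wz": 0, "jaw": -1}

```text
time_s: 3.4
position: [478.6, -176.3, 351.4]
ee_rot: [0.564, 0.826, -0.001, 0.001]
wrist_force: [0.6, -0.7, -0.4]
gripper_width: 85.5
finger_force: 0.0
```

```bash
python3 - <<'E'
from h import *
import pickle
np.set_printoptions(precision=3,suppress=True)
o=settle();print(o['time_s'],o['position'],np.max(np.abs(o['qvel'])))
p=wcam(o,optics.snapshot('wrist'));pickle.dump(p,open('wh.pkl','wb'));save(p,'wh.png',1.4)
for k in('holder','pin','ejector_face'):print(k,[(d['p'],d['bbox']) for d in search_frame(k,p)])
E
```

```text
3.6 [ 479.781 -170.701  351.017] 0.005501496625190873
holder [(0.93, [351.6, 0.0, 94.4, 139.7]), (0.85, [352.6, 273.5, 93.2, 109.0]), (0.82, [242.0, 120.7, 76.4, 110.5]), (0.64, [58.3, 130.7, 115.5, 134.4])]
pin [(0.72, [255.9, 212.5, 45.4, 105.0])]
ejector_face [(0.75, [64.0, 128.4, 31.2, 38.2]), (0.63, [423.5, 279.9, 23.0, 12.5]), (0.58, [269.9, 115.1, 24.5, 32.3])]
```

View pics/wh.png

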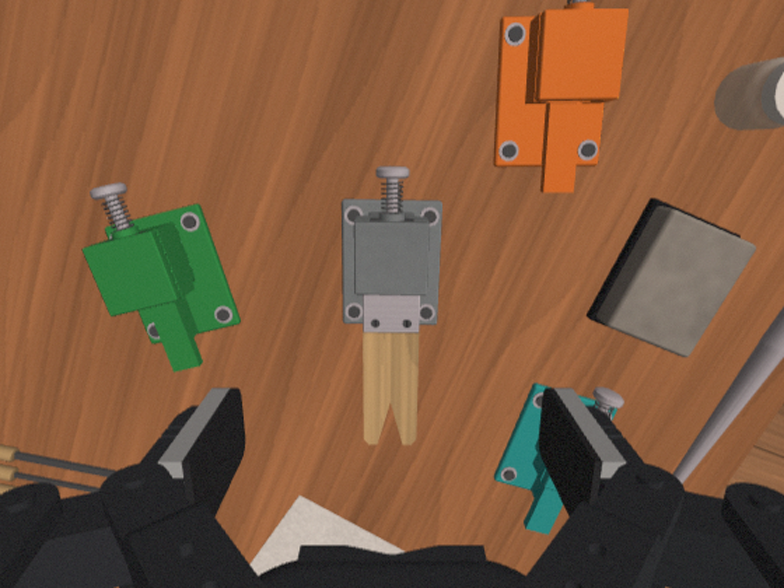

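The wrist picture (view px) shows the grey holder block top spanning (356–428, 220–295). The head's front edge is at row 332 (x 362–420), the tip is at row 443, and the button face is at (392,167).

```bash
python3 - <<'E'
from h import *
import pickle
np.set_printoptions(precision=1,suppress=True)
p=pickle.load(open('wh.pkl','rb'))
P=dict(face=(392,295,80),back=(392,220,80),headf=(391,332,72),tip=(391,443,72),button=(392.5,168,68),hl=(362,332,72),hr=(420,332,72))
X={k:at_z(p,np.array(v[:2])/1.4,v[2]) for k,v in P.items()}
for k in X:print(k,X[k])
n=lambda a,b:np.linalg.norm((X[a]-X[b])[:2])
print('block 62:',n('face','back'),'head 36:',n('face','headf'),'150:',n('face','tip'),'105:',n('face','button'),'114:',n('headf','tip'),'50:',n('hl','hr'))
d=X['tip']-X['button'];h=np.degrees(np.arctan2(d[1],d[0]));print('heading',h)
d=d/np.linalg.norm(d[:2]);d[2]=0
# model fit of face position along d: average
for k,x in(('face',0),('back',-62),('headf',36),('tip',150),('button',-105)):print(k,X[k][:2]-d[:2]*x)
ps=pickle.load(open('ps0.pkl','rb'))
F=np.mean([X[k]-d*x for k,x in(('face',0),('back',-62),('headf',36),('tip',150),('button',-105))],0);F[2]=0;print('F',F)
for n_,off,cy in(('scene',(160,160),0),('side',(260,230),250)):
  y=np.array([-d[1],d[0],0])
  for a in([-62,31,80],[-62,-31,80],[0,31,80],[0,-31,80],[-105,0,61],[150,0,72]):
    print(n_,a,(proj(ps[n_],F+d*a[0]+y*a[1]+[0,0,a[2]])-off)*4+[0,cy])
E
```

```text
face [ 498.7 -216.8   80. ]
back [ 474.9 -157.5   80. ]
headf [ 511.5 -251.3   72. ]
tip [ 553.5 -356.4   72. ]
button [ 460.3 -119.8   68. ]
hl [ 487.6 -260.8   72. ]
hr [ 535.4 -241.7   72. ]
block 62: 63.83302673178177 head 36: 36.764839910421635 150: 149.93012766042636 105: 104.33046835795945 114: 113.17285316566903 50: 51.51259973554217
heading -68.50777116630972
face [ 498.7 -216.8]
back [ 497.7 -215.2]
headf [ 498.3 -217.8]
tip [ 498.5 -216.8]
button [ 498.8 -217.5]
F [ 498.4 -216.8    0. ]
scene [-62, 31, 80] [315.8 105.1]
scene [-62, -31, 80] [320.   38.7]
scene [0, 31, 80] [229.1 105. ]
scene [0, -31, 80] [235.9  38.5]
scene [-105, 0, 61] [378.2  87.8]
scene [150, 0, 72] [27.7 77.7]
side [-62, 31, 80] [125.5 291.5]
side [-62, -31, 80] [ 62.3 357.6]
side [0, 31, 80] [206.4 343.8]
side [0, -31, 80] [144.  412.9]
side [-105, 0, 61] [ 41.  305.8]
side [150, 0, 72] [387.6 526. ]
```

Request:
send_rows:
  rows:
    - {"tx": 0.23, "ty": 0.001, "tz": 0.45, "wx": 0, "wy": 0, "wz": 0, "jaw": 1}
    - {"tx": 0.23, "ty": 0.001, "tz": 0.45, "wx": 0, "wy": 0, "wz": 0, "jaw": 1}
    - {"tx": 0.23, "ty": 0.001, "tz": 0.45, "wx": 0, "wy": 0, "wz": 0, "jaw": 1}
    - {"tx": 0.23, "ty": 0.001, "tz": 0.6, "wx": 0, "wy": 0, "wz": 0, "jaw": 1}
    - {"tx": 0.23, "ty": 0.001, "tz": 0.7, "wx": 0, "wy": 0, "wz": 0, "jaw": 1}
    - {"tx": 0.23, "ty": 0.001, "tz": 0.757, "wx": 0, "wy": 0, "wz": 0, "jaw": 1}
    - {"tx": 0.23, "ty": 0.001, "tz": 0.757, "wx": 0, "wy": 0, "wz": 0, "jaw": 1}
    - {"tx": 0.23, "ty": 0.001, "tz": 0.757, "wx": 0, "wy": 0, "wz": 0, "jaw": 1}

```text
time_s: 4.8
position: [446.5, -86.9, 49.4]
ee_rot: [0.561, 0.827, 0.0, 0.001]
wrist_force: [0.2, 0.0, 0.1]
gripper_width: -0.2
finger_force: 0.0
```

```bash
cat >> h.py <<'E'
F=np.array([498.4,-216.8,0]);HD=np.radians(-68.5);D=np.array([np.cos(HD),np.sin(HD),0]);Y=np.array([-D[1],D[0],0])
def hol(o):
    v=np.array(o['position'])-F;return np.array([v@D,v@Y,v[2]])
def rep():
    o=sensors.get_obs();R=Ro.from_quat(o['ee_rot']).as_matrix();np.set_printoptions(precision=2,suppress=True)
    print('t',o['time_s'],'holder xyz',hol(o),'yaw',np.degrees(np.arctan2(R[1,0],R[0,0])),'zax',R[:,2],'F',np.array(o['wrist_force'])@np.c_[D,Y,[0,0,1]],'w',o['gripper_width'],'ff',o['finger_force'],'qv',np.max(np.abs(o['qvel'])))
    return o
E
python3 -c "
from h import *
settle();rep()"
```

```text
t 4.85 holder xyz [-139.82   -0.4    49.65] yaw 111.68482219923676 zax [ 0.  0. -1.] F [-0.28  0.2  -0.1 ] w -0.08519068197548525 ff 0.0 qv 0.008241738767423045
```

Request:
send_rows:
  rows:
    - {"tx": -0.04, "ty": 0.001, "tz": 0, "wx": 0, "wy": 0, "wz": 0, "jaw": 1}
    - {"tx": -0.06, "ty": 0.001, "tz": 0, "wx": 0, "wy": 0, "wz": 0, "jaw": 1}
    - {"tx": -0.07, "ty": 0.001, "tz": 0, "wx": 0, "wy": 0, "wz": 0, "jaw": 1}
    - {"tx": -0.08, "ty": 0.001, "tz": 0, "wx": 0, "wy": 0, "wz": 0, "jaw": 1}
    - {"tx": -0.09, "ty": 0.001, "tz": 0, "wx": 0, "wy": 0, "wz": 0, "jaw": 1}
    - {"tx": -0.1, "ty": 0.001, "tz": 0, "wx": 0, "wy": 0, "wz": 0, "jaw": 1}
    - {"tx": -0.11, "ty": 0.001, "tz": 0, "wx": 0, "wy": 0, "wz": 0, "jaw": 1}
    - {"tx": -0.115, "ty": 0.001, "tz": 0, "wx": 0, "wy": 0, "wz": 0, "jaw": 1}

```text
time_s: 5.85
position: [462.4, -127.5, 48.6]
ee_rot: [0.561, 0.828, 0.001, -0.002]
wrist_force: [-3.4, 9.5, 7.1]
gripper_width: -0.3
finger_force: 5.2
```

```bash
python3 -c "
from h import *
settle();rep()"
```

```text
t 5.9 holder xyz [-96.14  -0.83  48.59] yaw 111.7184142778363 zax [-0.  0. -1.] F [-9.18  0.76  6.05] w -0.14830098264804087 ff 4.730796906042087 qv 0.00534809076425151
```

Request:
send_rows:
  rows:
    - {"tx": -0.005, "ty": 0, "tz": 0, "wx": 0, "wy": 0, "wz": 0, "jaw": 1}
    - {"tx": -0.01, "ty": 0, "tz": 0, "wx": 0, "wy": 0, "wz": 0, "jaw": 1}
    - {"tx": -0.014, "ty": 0, "tz": 0, "wx": 0, "wy": 0, "wz": 0, "jaw": 1}
    - {"tx": -0.018, "ty": 0, "tz": 0, "wx": 0, "wy": 0, "wz": 0, "jaw": 1}
    - {"tx": -0.021, "ty": 0, "tz": 0, "wx": 0, "wy": 0, "wz": 0, "jaw": 1}
    - {"tx": -0.024, "ty": 0, "tz": 0, "wx": 0, "wy": 0, "wz": 0, "jaw": 1}
    - {"tx": -0.024, "ty": 0, "tz": 0, "wx": 0, "wy": 0, "wz": 0, "jaw": 1}
    - {"tx": -0.024, "ty": 0, "tz": 0, "wx": 0, "wy": 0, "wz": 0, "jaw": 1}

```text
time_s: 6.9
position: [465.1, -134.9, 48.4]
ee_rot: [0.561, 0.828, 0.001, -0.003]
wrist_force: [-5.0, 13.1, 10.4]
gripper_width: -0.0
finger_force: 7.2
```

```bash
python3 -c "
from h import *
settle();rep()"
```

```text
t 6.9 holder xyz [-88.41  -0.92  48.44] yaw 111.78171825319214 zax [-0.    0.01 -1.  ] F [-14.06   0.14  10.39] w -0.01902338775170802 ff 7.219261519730935 qv 0.0010040981879273249
```

Request:
send_rows:
  rows:
    - {"tx": -0.004, "ty": 0, "tz": 0, "wx": 0, "wy": 0, "wz": 0, "jaw": 1}
    - {"tx": -0.007, "ty": 0, "tz": 0, "wx": 0, "wy": 0, "wz": 0, "jaw": 1}
    - {"tx": -0.01, "ty": 0, "tz": 0, "wx": 0, "wy": 0, "wz": 0, "jaw": 1}
    - {"tx": -0.012, "ty": 0, "tz": 0, "wx": 0, "wy": 0, "wz": 0, "jaw": 1}
    - {"tx": -0.012, "ty": 0, "tz": 0, "wx": 0, "wy": 0, "wz": 0, "jaw": 1}
    - {"tx": -0.012, "ty": 0, "tz": 0, "wx": 0, "wy": 0, "wz": 0, "jaw": 1}
    - {"tx": -0.012, "ty": 0, "tz": 0, "wx": 0, "wy": 0, "wz": 0, "jaw": 1}
    - {"tx": -0.012, "ty": 0, "tz": 0, "wx": 0, "wy": 0, "wz": 0, "jaw": 1}

```text
time_s: 7.9
position: [465.1, -135.0, 48.2]
ee_rot: [0.56, 0.829, 0.003, -0.007]
wrist_force: [-11.1, 26.5, 20.9]
gripper_width: -0.1
finger_force: 14.6
```

```bash
python3 - <<'E'
from h import *
import pickle
rep()
p=optics.snapshot('side');s=optics.snapshot('scene');w=optics.snapshot('wrist')
pickle.dump((p,s,w),open('push.pkl','wb'))
for n,q in(('side',p),('scene',s)):print(n,[(d['p'],np.array(d['bbox'])) for d in search_frame('pin',q)])
print('proj tip x=177',proj(p,F+D*177+[0,0,72]),proj(s,F+D*177+[0,0,72]))
E
```

```text
t 7.9 holder xyz [-88.34  -1.01  48.17] yaw 111.94082382119134 zax [-0.01  0.01 -1.  ] F [-28.74  -0.63  20.85] w -0.10274315492403782 ff 14.594221685256343 qv 0.0012563960370318686
side [(0.96, array([301.4, 261.7,  70.4,  55.3]))]
scene [(0.71, array([155.5, 171.1,  62.4,  18.6]))]
proj tip x=177 [367.16 305.79] [157.63 179.42]
```

Request:
send_rows:
  rows:
    - {"tx": 0.05, "ty": 0, "tz": 0, "wx": 0, "wy": 0, "wz": 0, "jaw": 1}
    - {"tx": 0.1, "ty": 0, "tz": 0, "wx": 0, "wy": 0, "wz": 0, "jaw": 1}
    - {"tx": 0.15, "ty": 0, "tz": -0.02, "wx": 0, "wy": 0, "wz": 0, "jaw": 1}
    - {"tx": 0.15, "ty": 0, "tz": -0.15, "wx": 0, "wy": 0, "wz": 0, "jaw": 1}
    - {"tx": 0.12, "ty": 0, "tz": -0.3, "wx": 0, "wy": 0, "wz": 0, "jaw": -1}
    - {"tx": 0, "ty": 0, "tz": -0.45, "wx": 0, "wy": 0, "wz": 0, "jaw": -1}
    - {"tx": -0.15, "ty": 0, "tz": -0.5, "wx": 0, "wy": 0, "wz": 0, "jaw": -1}
    - {"tx": -0.2, "ty": 0, "tz": -0.5, "wx": 0, "wy": 0, "wz": 0, "jaw": -1}

```text
time_s: 9.15
position: [499.3, -220.7, 251.2]
ee_rot: [0.562, 0.827, 0.001, 0.002]
wrist_force: [-0.4, -0.4, -0.4]
gripper_width: 72.0
finger_force: 0.0
```

```bash
python3 - <<'E'
from h import *
import pickle
settle();o=rep()
p=wcam(o,optics.snapshot('wrist'));pickle.dump(p,open('wp.pkl','wb'));save(p,'wp.png',1.4)
for k in('pin','ejector_face'):print(k,[(d['p'],np.array(d['bbox'])*1.4) for d in search_frame(k,p)])
for x,z in((27,72),(63,72),(177,72),(-105,61),(0,80)):print(x,proj(p,F+D*x+[0,0,z])*1.4)
E
```

```text
t 9.5 holder xyz [ -0.89  -0.51 248.03] yaw 111.72730954647201 zax [-0.  0. -1.] F [-0.34  1.1  -0.  ] w 85.50347872674091 ff 0.0 qv 0.007101148166910278
pin [(0.77, array([351.26, 269.5 ,  80.36, 229.74]))]
ejector_face [(0.98, array([642.04, 393.12,  56.42,  52.22])), (0.87, array([369.74,  87.08,  46.34,  65.8 ])), (0.62, array([  5.32, 114.8 ,  42.  ,  67.9 ]))]
27 [392.28 305.  ]
63 [392.09 355.28]
177 [391.57 495.95]
-105 [393.03  91.59]
0 [392.44 268.11]
```

View pics/wp.png

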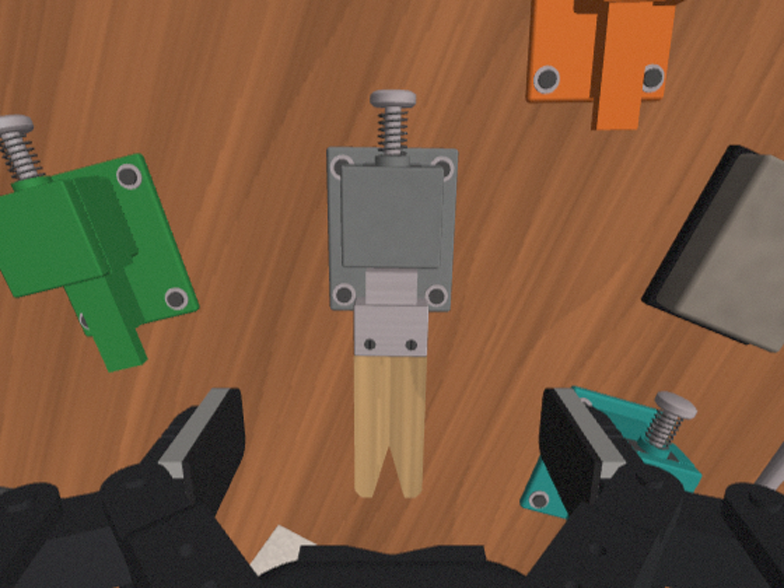

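The picture shows the pin ejected straight: head at (355–428, 305–355), tip at row 497, with the tongue clear. The button has sprung back to row 92. All of it matches the prediction. I'll descend to the balance point, 48 mm from the face.

Request:
send_rows:
  rows:
    - {"tx": -0.122, "ty": 0.001, "tz": 0.1, "wx": 0, "wy": 0, "wz": 0, "jaw": -1}
    - {"tx": -0.122, "ty": 0.001, "tz": 0.2, "wx": 0, "wy": 0, "wz": 0, "jaw": -1}
    - {"tx": -0.122, "ty": 0.001, "tz": 0.3, "wx": 0, "wy": 0, "wz": 0, "jaw": -1}
    - {"tx": -0.122, "ty": 0.001, "tz": 0.4, "wx": 0, "wy": 0, "wz": 0, "jaw": -1}
    - {"tx": -0.122, "ty": 0.001, "tz": 0.47, "wx": 0, "wy": 0, "wz": 0, "jaw": -1}
    - {"tx": -0.122, "ty": 0.001, "tz": 0.51, "wx": 0, "wy": 0, "wz": 0, "jaw": -1}
    - {"tx": -0.122, "ty": 0.001, "tz": 0.518, "wx": 0, "wy": 0, "wz": 0, "jaw": -1}
    - {"tx": -0.122, "ty": 0.001, "tz": 0.518, "wx": 0, "wy": 0, "wz": 0, "jaw": -1}

```text
time_s: 10.65
position: [516.9, -262.6, 42.1]
ee_rot: [0.562, 0.827, 0.0, 0.001]
wrist_force: [0.3, 0.4, -0.2]
gripper_width: 85.4
finger_force: 0.0
```

```bash
python3 -c "
from h import *
settle();rep()"
```

```text
t 10.7 holder xyz [49.53  0.55 42.29] yaw 111.67544888479735 zax [ 0. -0. -1.] F [ 0.03 -0.11 -0.41] w 85.47894408364317 ff 0.0 qv 0.005139188325654324
```

Request:
send_rows:
  rows:
    - {"tx": 0.004, "ty": -0.001, "tz": 0.004, "wx": 0, "wy": 0, "wz": 0, "jaw": -0.5}
    - {"tx": 0.004, "ty": -0.001, "tz": 0.004, "wx": 0, "wy": 0, "wz": 0, "jaw": 0}
    - {"tx": 0.004, "ty": -0.001, "tz": 0.004, "wx": 0, "wy": 0, "wz": 0, "jaw": 1}
    - {"tx": 0.004, "ty": -0.001, "tz": 0.004, "wx": 0, "wy": 0, "wz": 0, "jaw": 1}
    - {"tx": 0.004, "ty": -0.001, "tz": 0.004, "wx": 0, "wy": 0, "wz": 0, "jaw": 1}
    - {"tx": 0.004, "ty": -0.001, "tz": 0.004, "wx": 0, "wy": 0, "wz": 0, "jaw": 1}
    - {"tx": 0.004, "ty": -0.001, "tz": 0.004, "wx": 0, "wy": 0, "wz": 0, "jaw": 1}
    - {"tx": 0.004, "ty": -0.001, "tz": 0.004, "wx": 0, "wy": 0, "wz": 0, "jaw": 1}
  force: 70

```text
time_s: 11.7
position: [515.7, -261.1, 40.3]
ee_rot: [0.562, 0.827, 0.0, 0.0]
wrist_force: [-1.3, 1.0, 5.4]
gripper_width: 48.8
finger_force: 72.8
```

```bash
python3 -c "
from h import *
rep()"
```

```text
t 11.7 holder xyz [47.5  -0.17 40.34] yaw 111.67199256414548 zax [ 0.  0. -1.] F [-1.38 -0.89  5.44] w 48.78050976549679 ff 72.76282668113708 qv 0.002720225960628933
```

Gripped at 49 mm, which matches the head's width. Now I'll lift slowly, straight up.

Request:
send_rows:
  rows:
    - {"tx": 0, "ty": 0, "tz": -0.01, "wx": 0, "wy": 0, "wz": 0, "jaw": 1}
    - {"tx": 0, "ty": 0, "tz": -0.03, "wx": 0, "wy": 0, "wz": 0, "jaw": 1}
    - {"tx": 0, "ty": 0, "tz": -0.06, "wx": 0, "wy": 0, "wz": 0, "jaw": 1}
    - {"tx": 0, "ty": 0, "tz": -0.1, "wx": 0, "wy": 0, "wz": 0, "jaw": 1}
    - {"tx": 0, "ty": 0, "tz": -0.14, "wx": 0, "wy": 0, "wz": 0, "jaw": 1}
    - {"tx": 0, "ty": 0, "tz": -0.17, "wx": 0, "wy": 0, "wz": 0, "jaw": 1}
    - {"tx": 0, "ty": 0, "tz": -0.18, "wx": 0, "wy": 0, "wz": 0, "jaw": 1}
    - {"tx": 0, "ty": 0, "tz": -0.18, "wx": 0, "wy": 0, "wz": 0, "jaw": 1}

```text
time_s: 12.7
position: [515.5, -260.9, 111.8]
ee_rot: [0.561, 0.827, 0.0, 0.0]
wrist_force: [-0.0, -0.4, -4.3]
gripper_width: 49.1
finger_force: 73.0
```

```bash
python3 - <<'E'
from h import *
import pickle
o=rep()
ps=[(n,optics.snapshot(n)) for n in('side','scene')]
ims=[]
# expected tip/head with pin level: pin origin at holder x 27, z = TCPz+~9.7
zb=o['position'][2]-40.3+50
for n,p in ps:
  bb=search_frame('pin',p);print(n,[(d['p'],np.round(d['bbox'])) for d in bb])
  for x in(0,36,150):print('  exp',x,proj(p,F+D*(27+x)+[0,0,zb+22]))
  c=proj(p,F+D*100+[0,0,zb+22]).astype(int)
  f=p['frame'][c[1]-50:c[1]+50,c[0]-65:c[0]+65,::-1]
  ims.append(cv2.resize(f,None,fx=3,fy=3,interpolation=cv2.INTER_CUBIC));print(c-[65,50])
cv2.imwrite('pics/lift.png',np.hstack(ims))
V=np.array([503.6,248.1,90]);vy=np.radians(22.1);vx=vy-np.pi/2
X=np.array([np.cos(vx),np.sin(vx),0]);T=V-X*(93-21);print('vise head',np.degrees(vx),'target TCP',T,'heading tool',np.degrees(vx)+180)
print(rel([T[0],T[1],200],down(vx+np.pi)),rel([T[0],T[1],120],down(vx+np.pi)))
E
```

```text
t 12.7 holder xyz [ 47.34  -0.26 111.83] yaw 111.68226922299252 zax [ 0.  0. -1.] F [ 0.32 -0.15 -4.26] w 49.11176844612681 ff 72.96289443969727 qv 0.011523614439979905
side [(0.61, array([305., 246.,  72.,  55.]))]
  exp 0 [314.36 253.06]
  exp 36 [327.5  261.52]
  exp 150 [371.83 290.03]
[276 220]
scene [(0.87, array([153., 156.,  62.,  16.]))]
  exp 0 [205.72 163.31]
  exp 36 [192.69 163.28]
  exp 150 [151.34 163.17]
[114 113]
vise head -67.9 target TCP [476.51 314.81  90.  ] heading tool 112.1
(array([ 1.37,  0.44, -0.22]), array([-0., -0., -0.])) (array([ 1.37,  0.44, -0.02]), array([-0., -0., -0.]))
```

View pics/lift.png

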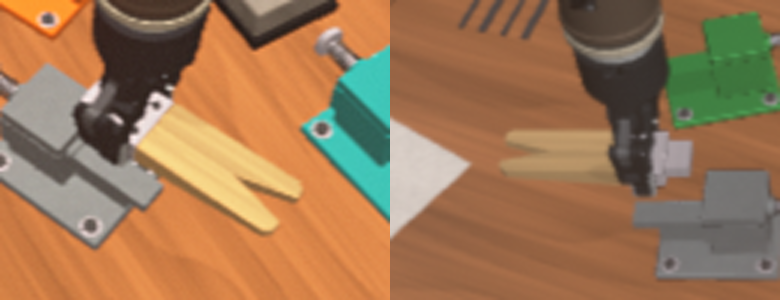

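The picture shows the pin held level by its head. Its tips average (371,290) in the side view, against a predicted (372,290). Now I'll carry it to the vise.

Request:
send_rows:
  rows:
    - {"tx": 0, "ty": 0, "tz": -0.05, "wx": 0, "wy": 0, "wz": 0, "jaw": 1}
    - {"tx": 0.02, "ty": 0.01, "tz": -0.12, "wx": 0, "wy": 0, "wz": 0, "jaw": 1}
    - {"tx": 0.08, "ty": 0.03, "tz": -0.18, "wx": 0, "wy": 0, "wz": 0, "jaw": 1}
    - {"tx": 0.17, "ty": 0.06, "tz": -0.22, "wx": 0, "wy": 0, "wz": 0, "jaw": 1}
    - {"tx": 0.28, "ty": 0.09, "tz": -0.22, "wx": 0, "wy": 0, "wz": 0, "jaw": 1}
    - {"tx": 0.38, "ty": 0.12, "tz": -0.22, "wx": 0, "wy": 0, "wz": 0, "jaw": 1}
    - {"tx": 0.48, "ty": 0.155, "tz": -0.22, "wx": 0, "wy": 0, "wz": 0, "jaw": 1}
    - {"tx": 0.58, "ty": 0.185, "tz": -0.22, "wx": 0, "wy": 0, "wz": 0, "jaw": 1}

```text
time_s: 13.9
position: [498.7, -17.1, 201.0]
ee_rot: [0.562, 0.827, 0.001, 0.0]
wrist_force: [0.7, 0.6, -4.4]
gripper_width: 49.1
finger_force: 73.9
```

Request:
send_rows:
  rows:
    - {"tx": 0.1, "ty": 0.032, "tz": 0, "wx": 0, "wy": 0, "wz": 0, "jaw": 1}
    - {"tx": 0.2, "ty": 0.064, "tz": 0, "wx": 0, "wy": 0, "wz": 0, "jaw": 1}
    - {"tx": 0.3, "ty": 0.097, "tz": 0, "wx": 0, "wy": 0, "wz": 0, "jaw": 1}
    - {"tx": 0.4, "ty": 0.129, "tz": 0, "wx": 0, "wy": 0, "wz": 0, "jaw": 1}
    - {"tx": 0.5, "ty": 0.161, "tz": 0, "wx": 0, "wy": 0, "wz": 0, "jaw": 1}
    - {"tx": 0.6, "ty": 0.193, "tz": 0, "wx": 0, "wy": 0, "wz": 0, "jaw": 1}
    - {"tx": 0.7, "ty": 0.225, "tz": 0, "wx": 0, "wy": 0, "wz": 0, "jaw": 1}
    - {"tx": 0.76, "ty": 0.245, "tz": 0, "wx": 0, "wy": 0, "wz": 0, "jaw": 1}

```text
time_s: 14.9
position: [477.1, 302.7, 200.6]
ee_rot: [0.561, 0.828, 0.0, 0.0]
wrist_force: [-0.2, 0.0, -3.5]
gripper_width: 48.7
finger_force: 73.8
```

```bash
python3 - <<'E'
from h import *
settle();o=rep();print(o['position'],o['joint_positions'])
vx=np.radians(-67.9)
print(rel([476.5,314.8,120],down(vx+np.pi)))
E
```

```text
t 15.15 holder xyz [-487.47  169.89  199.99] yaw 111.58330932000504 zax [ 0. -0. -1.] F [ 0.79  0.03 -4.51] w 49.00253523644589 ff 73.71104836463928 qv 0.009236572168014393
[477.81 299.01 199.99] [-1.12  0.38  0.62  1.82 -0.25  1.03 -0.03]
(array([0.04, 0.01, 0.2 ]), array([-0.,  0., -0.]))
```

Request:
send_rows:
  rows:
    - {"tx": 0.015, "ty": 0.005, "tz": 0.0, "wx": 0, "wy": 0, "wz": -0.003, "jaw": 1}
    - {"tx": 0.038, "ty": 0.0115, "tz": 0.02, "wx": 0, "wy": 0, "wz": -0.003, "jaw": 1}
    - {"tx": 0.038, "ty": 0.0115, "tz": 0.06, "wx": 0, "wy": 0, "wz": -0.003, "jaw": 1}
    - {"tx": 0.038, "ty": 0.0115, "tz": 0.1, "wx": 0, "wy": 0, "wz": -0.003, "jaw": 1}
    - {"tx": 0.038, "ty": 0.0115, "tz": 0.14, "wx": 0, "wy": 0, "wz": -0.003, "jaw": 1}
    - {"tx": 0.038, "ty": 0.0115, "tz": 0.175, "wx": 0, "wy": 0, "wz": -0.003, "jaw": 1}
    - {"tx": 0.038, "ty": 0.0115, "tz": 0.195, "wx": 0, "wy": 0, "wz": -0.003, "jaw": 1}
    - {"tx": 0.038, "ty": 0.0115, "tz": 0.2, "wx": 0, "wy": 0, "wz": -0.003, "jaw": 1}

```text
time_s: 16.15
position: [475.9, 316.2, 119.2]
ee_rot: [0.558, 0.83, -0.0, -0.0]
wrist_force: [0.7, -0.1, -3.3]
gripper_width: 49.0
finger_force: 73.8
```

```bash
python3 - <<'E'
from h import *
o=settle();o=rep();print(o['position'])
vx=np.radians(-67.9);X=np.array([np.cos(vx),np.sin(vx),0])
q=np.array(o['position']);zb=q[2]+9.7
ims=[]
for n in('side','scene'):
  p=optics.snapshot(n);print(n,[(d['p'],np.round(d['bbox'])) for d in search_frame('pin',p)])
  c=proj(p,[503.6,248.1,110]).astype(int)-[65,50]
  for x in(0,36,150):
    e=q+X*(x-21);e[2]=zb+22;print('  exp',x,(proj(p,e)-c)*3+([0,0] if n=='side' else [390,0]),proj(p,e))
  f=p['frame'][c[1]:c[1]+100,c[0]:c[0]+130,::-1]
  ims.append(cv2.resize(f,None,fx=3,fy=3,interpolation=cv2.INTER_CUBIC))
cv2.imwrite('pics/end.png',np.hstack(ims))
E
```

```text
t 16.3 holder xyz [-504.3   174.93  120.07] yaw 112.20720153417086 zax [ 0.  0. -1.] F [-0.53 -0.56 -4.63] w 49.21160806664307 ff 73.76913785934448 qv 0.006066655148340342
[476.33 316.52 120.07]
side [(0.7, array([200., 109.,  42.,  30.])), (0.42, array([272., 241.,  58.,  64.]))]
  exp 0 [120.56  79.54] [197.19 114.51]
  exp 36 [146.94  93.98] [205.98 119.33]
  exp 150 [234.56 141.92] [235.19 135.31]
scene []
  exp 0 [709.41 123.47] [417.47 214.16]
  exp 36 [667.03 123.81] [403.34 214.27]
  exp 150 [532.38 124.91] [358.46 214.64]
```

View pics/end.png

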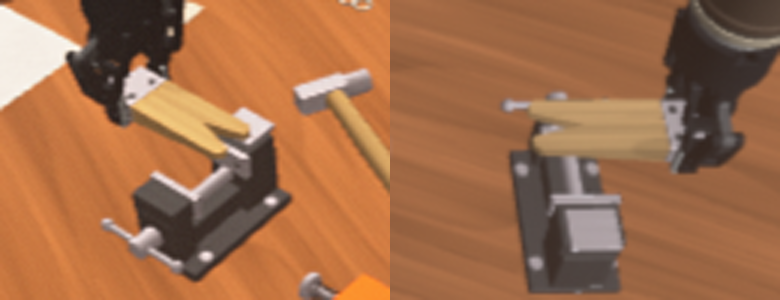

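The picture shows the pin level over the gap along the jaws and clear of the vise. Its tips are at about (238,143), against a predicted (235,142). I'll hold still briefly and then hand in.

Request:
send_rows:
  rows:
    - {"tx": 0, "ty": 0, "tz": 0, "wx": 0, "wy": 0, "wz": 0, "jaw": 1}
    - {"tx": 0, "ty": 0, "tz": 0, "wx": 0, "wy": 0, "wz": 0, "jaw": 1}
    - {"tx": 0, "ty": 0, "tz": 0, "wx": 0, "wy": 0, "wz": 0, "jaw": 1}
    - {"tx": 0, "ty": 0, "tz": 0, "wx": 0, "wy": 0, "wz": 0, "jaw": 1}
    - {"tx": 0, "ty": 0, "tz": 0, "wx": 0, "wy": 0, "wz": 0, "jaw": 1}
    - {"tx": 0, "ty": 0, "tz": 0, "wx": 0, "wy": 0, "wz": 0, "jaw": 1}
    - {"tx": 0, "ty": 0, "tz": 0, "wx": 0, "wy": 0, "wz": 0, "jaw": 1}
    - {"tx": 0, "ty": 0, "tz": 0, "wx": 0, "wy": 0, "wz": 0, "jaw": 1}

```text
time_s: 17.5
position: [476.0, 316.4, 119.7]
ee_rot: [0.558, 0.83, -0.0, 0.0]
wrist_force: [0.5, 0.1, -4.5]
gripper_width: 48.4
finger_force: 73.8
```

```bash
python3 -c "
from h import *
rep();print(order.hand_in())"
```

```text
t 17.5 holder xyz [-504.28  174.57  119.68] yaw 112.21389940892114 zax [ 0. -0. -1.] F [ 0.14  0.54 -4.48] w 48.4361775890295 ff 73.76906991004944 qv 0.0022939597837709365
the job is handed in; nothing more can be done
None
```

I pushed the pin out with the ejector, which sprang back, and handed the job in at 17.5 s with the pin held still and level about 4 cm above the vise gap, along the jaws; no verdict was returned.

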